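# Set the cup stop on the juice filling tray

## Robot

A 6-joint arm with a two-finger parallel gripper is mounted at the origin on the work surface. World frame = base frame: x ahead of the robot, y to its left, z up, the work surface at z = 0. Lengths are in mm, angles in rad, forces in N, time in s.
With the tool pointing down it reaches from about 275 to 1000 mm from the base axis. Payload 8.4 kg.
Tool frame: the origin (TCP) lies at the very end of the fingers, on their centre line; the grasp point (between the pads) lies r.hold_point_z behind it (r.hold_point_z is the distance from the TCP to the grasp point, in mm); x points along the fingers, z is the direction in which the jaws open and shut, and the axes are right-handed (so a half turn about x gives the same grasp; the last joint's range is limited). The gripper opens to 85 mm and grips with 20 to 120 N. Pads are 22 mm wide; open, the fingers measure 114 mm over their backs; the gripper's body (76 mm by 85 mm) begins 54 mm behind the grasp point. The pads swing forward as they close: fully open they stand 13 mm farther back than shut.
Start: joints at [1.201, 0.353, 1.633, -0, 1.155, -0.002], TCP at [224.726, 583.203, 203.581] pointing down, gripper open.
Joint ranges: [-2.63, 2.63], [-0.92, 2.1], [0.06, 2.66], [-1.3, 4.44], [0, 2.69], [-3.02, 3.02]. Speed limits (rad/s): [2.22, 2.22, 2.79, 3.14, 3.14, 3.14].

## Interface

Orientations are given as [roll, pitch, yaw] about the fixed x, y, z axes, in that order (R = Rz(yaw) Ry(pitch) Rx(roll)).
In Python, from rig import r gives the robot as it stands.
- The arm moves only by the tool jog_arm, never from a script. Its argument "series" is a list of rows, each a list of 7 numbers: the turn, a rotation vector about the tool's x, y, z in degrees, then the shift along the tool's x, y, z in cm, then the opening, from 0 (shut) to 1 (fully open). In form: [[wx, wy, wz, tx, ty, tz, fingers], ...]. A call has 1 to 20 rows; each row shifts and turns the commanded pose from where the row before left it, along the tool's axes as they then stand; what a row does not reach is not made up. A row lasts 1/10 s, in which the tool goes at most 50 mm and 8.59 degrees, less where a joint would pass 70% of its speed; a pose out of reach is approached as far as the arm can. A call with a gripper value outside its range is refused whole. The fingers move at their own pace and stop on an object; "force" is the grip in N (left out, the last holds). Time passes only in rows, so rows that do not move let the fingers close. It gives the time, the measured TCP pose, the force and the opening at its end, in the units of the state.
- r.sense(): the state, without advancing time (a new reading comes with each control period).
- r.grab_frame(name): name is "scene" or "top"; returns (picture, depth): 384x512x3 uint8, red, green, blue; 384x512 float32, mm along the optical axis (not along the pixel's ray), 0 where there is no reading.
- r.get_calibration(name): a dict with "mtx" (3x3 intrinsics, pixels), "position" and "rotation" of the camera in the world. Camera axes: x right, y down, z forward; pixel columns grow to the right and rows downward; lengths in mm; the calibration is good to about 2 mm. A picture is of the moment at which its call begins. get_calibration takes no time and is no camera call.
- r.sign_off(): hands the job in, once; it reports no verdict.
The state is a dict: "clock": time; "qpos": joint angles; "qvel": joint speeds; "joint_efforts": joint torques, N m; "eef_pos": TCP position; "tcp_rot": TCP orientation; "contact_force": force on the tool from outside, world axes, zero at the start; "wrist_torque": the same for the moment, N m; "opening": opening from 0.0 (shut) to 1.0 (fully open).
Only numpy, scipy, OpenCV 4.12 (cv2) and the standard library are available. Lean on these libraries where they do the work, as an engineer would, in place of code of your own. Each camera call takes 0.05 s, during which the arm holds its last target.

## Task

On the filling tray, push the orange sliding stop along its rail until it clicks into the notch at the green tab and stays there. Then push the steel cup along its lane until it rests against the stop, leaving the stop clicked in at green. Only push, with the fingers from outside: do not lift or tip the cup, and leave the other things on the bench where they stand.

Things in the scene. Friction and masses are not known exactly. Their poses are not given: they have to be found in the camera images.
- tray: fixed aluminium filling tray, 160 x 520 x 12 mm, on the bench; origin at the centre of its underside, y along lane and rail, x across, z up. Floor at z = 12 mm. The cup's lane runs along y at x = 0, 80 mm wide between two guides 7 mm thick, tops at z = 24 mm. A steel rail with three 18 mm wide V notches in its top runs along y at x = 61.5 mm, top at z = 32 mm
- stop_mid (a point): centre of the orange stop plate, which stands across the lane: 94 (x) x 16 (y) x 50 mm (z), at tray-frame x = 0 and z = 27.5 to 77.5 mm; axes parallel to the tray's. Its rail end (x = 47 to 74 mm) carries a black block with a sprung plunger whose knob tops out at z = 94 mm
- stop (a joint): travel of the stop, 0 to 0.23 m: its middle is at tray-frame y = 0.175 - value; it grows towards the cup's end (-y). Starts at 0 to 0.03, on the +y side of all notches. Slides with about 2 N, both ways; the plunger drops into each notch and pulls the stop to the notch's middle from about 5 mm either side; pushing it out again takes about 8 N
- tab_green: the green tab, a fixed 28 x 16 x 10 mm (x, y, z) block on the tray at the far (+x) side of the rail, marking one of three click positions; the colours change places between starts. Axes as the tray's. Origin: middle of its lower edge nearest the rail; its tray-frame y (0.095, 0.035 or -0.025 m) is that of the stop's middle when clicked in here
- tab_red: the red tab, a fixed 28 x 16 x 10 mm (x, y, z) block on the tray at the far (+x) side of the rail, marking one of three click positions; the colours change places between starts. Axes as the tray's. Origin: middle of its lower edge nearest the rail; its tray-frame y (0.095, 0.035 or -0.025 m) is that of the stop's middle when clicked in here
- tab_yellow: the yellow tab, a fixed 28 x 16 x 10 mm (x, y, z) block on the tray at the far (+x) side of the rail, marking one of three click positions; the colours change places between starts. Axes as the tray's. Origin: middle of its lower edge nearest the rail; its tray-frame y (0.095, 0.035 or -0.025 m) is that of the stop's middle when clicked in here
- cup: open straight steel cup standing in the lane at the tray's -y end, 72 mm outer diameter, 80 mm high, wall 3 mm, about 0.22 kg; origin at the centre of its underside, z along its axis. When it touches the stop, its axis is 44 mm from the middle of the stop along y. Push it low (below half its height) so that it does not tip
- syrup: bystander: a tall green glass syrup bottle with white cap, 70 mm diameter, 220 mm high; origin at the centre of its underside
- jar: bystander: an amber glass jar with black lid, 70 mm diameter, 100 mm high; origin at the centre of its underside
- beaker: bystander: a red plastic beaker, 76 mm across the mouth, 90 mm high; origin at the centre of its underside
- tub: bystander: an open pink plastic tub, 130 x 170 x 90 mm; origin at the centre of its underside

How it is judged (in metres and radians):
On the way, in this order (a step that is already met when the one before it is completed fails the run):
1. the stop is clicked in at the green tab (y of stop_mid in the frame of tab_green between -0.003 and 0.003 m and velocity of joint stop between -0.01 and 0.01 m/s), for 0.3 s.
2. the cup stands against the stop, which is still clicked in (all of step 1 and y of cup in the frame of stop_mid between -0.051 and -0.04 m and x of cup in the frame of tray between -0.012 and 0.012 m and z of cup in the frame of tray between 0.007 and 0.018 m and angle between cup's own z axis and vertical below 0.1 rad and linear speed of cup below 0.02 m/s), for 0.2 s.
At the end, for the whole second after the job is handed in: The middle of the stop is within 3 mm of the green tab's middle along the rail and still; the cup stands upright at rest on the tray floor in the lane, touching the stop or at most 7 mm from it (all of step 2).
It fails at once if the cup is lifted more than 10 mm off the tray floor (z of cup in the frame of tray above 0.022 m).
It fails at once if the cup is tipped by more than about 20 degrees (angle between cup's own z axis and vertical above 0.35 rad).
It fails at once if a bystander is moved more than 30 mm or knocked over (distance of any of syrup, jar, beaker, tub from where it was at the start of the episode above 0.03 m or angle between any of syrup, jar, beaker, tub's own z axis and vertical above 0.3 rad).
It also fails if it takes over 64 s, if anything falls off the work surface, if the arm or the gripper's body presses on something with over 40 N, if the wrist force passes 120 N, or if a joint passes its speed limit or range.

## Working session

There is one attempt and no reset: what is moved stays moved. The work goes in short steps, Python scripts to look and compute and a tool call to move; the robot and the scene stay as the last step left them, time stands still between calls to the robot, and variables do not carry over. Pictures are saved under pics/ and viewed, and the job is handed in when it is done.

Besides the shell and the picture viewer there is one more tool, called as name(argument=value, ...) on one line, values as JSON. jog_arm: Moves the arm, as the interface text tells. Its arguments: {"type":"object","properties":{"series":{"type":"array"},"force":{"type":"number"}},"required":["series"]}

```bash
mkdir -p pics; python3 - <<'E'
from rig import r
import cv2,numpy as np
s=r.sense(); print(s, r.hold_point_z)
for n in("scene","top"):
    p,d=r.grab_frame(n); np.savez(f"{n}.npz",p=p,d=d)
    cv2.imwrite(f"pics/{n}0.png",p[:,:,::-1]); c=r.get_calibration(n); print(n,c)
E
```

```text
{'clock': 0.0, 'qpos': array([ 1.20056026e+00,  3.53622246e-01,  1.63415082e+00,  9.13230738e-06,
        1.15518373e+00, -2.40281675e-03]), 'qvel': array([ 0.00158733,  0.00021493, -0.00051621, -0.00020139,  0.00110717,
        0.00247375]), 'joint_efforts': array([-1.21854133e-03, -6.05228233e+01, -3.42068875e+01,  8.03484068e-05,
        9.13031196e-03,  2.30349968e-06]), 'eef_pos': array([224.558331  , 582.71171773, 202.87073682]), 'tcp_rot': array([ 3.13306898,  1.56943216, -1.94715694]), 'contact_force': array([-0.47305376, -0.41426539, -0.59183627]), 'wrist_torque': array([ 0.02193535, -0.01908468, -0.06383899]), 'opening': 1.0005594514825258} 18.700000000000003
scene {'mtx': array([[480.81801278,   0.        , 260.37456412],
       [  0.        , 480.81801278, 194.32317733],
       [  0.        ,   0.        ,   1.        ]]), 'position': array([1204.52116707, -310.52850962, 1066.41175266]), 'rotation': array([-2.47718321,  0.01527645,  0.95638284])}
top {'mtx': array([[406.43701054,   0.        , 252.96299878],
       [  0.        , 406.43701054, 189.64636057],
       [  0.        ,   0.        ,   1.        ]]), 'position': array([ 463.43294222,  149.01825908, 1094.94197368]), 'rotation': array([-3.0495167 ,  0.01126583, -1.60081639])}
```

View pics/scene0.png

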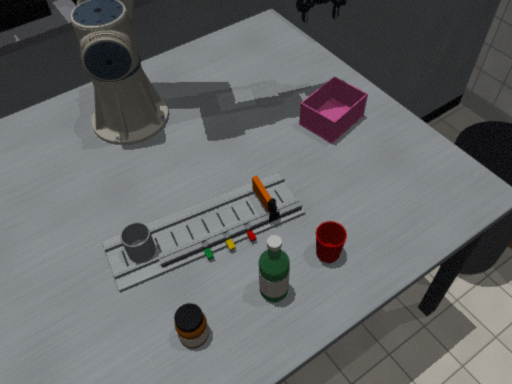

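View pics/top0.png

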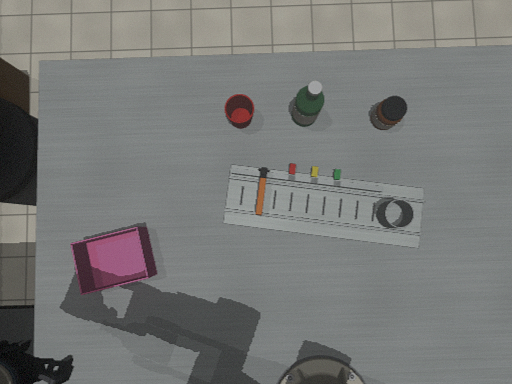

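The top view shows the stop at about (262,192), the tabs red (292,168), yellow (314,171) and green (337,174), and the cup at about (395,213). Green is therefore the notch nearest the cup, and the stop has to pass red and yellow on the way.

```bash
cat > h.py <<'E'
import numpy as np,cv2
from scipy.spatial.transform import Rotation as R
from rig import r
def load(n):
    z=np.load(n+".npz"); return z['p'],z['d']
def snap(n,tag):
    p,d=r.grab_frame(n); cv2.imwrite(f"pics/{n}_{tag}.png",p[:,:,::-1]); return p,d
def pts(n,d):
    c=r.get_calibration(n);K=c['mtx'];M=R.from_euler('xyz',c['rotation']).as_matrix()
    v,u=np.indices(d.shape); x=(u-K[0,2])/K[0,0];y=(v-K[1,2])/K[1,1]
    ray=np.stack([x,y,np.ones_like(x)],-1)@M.T
    return ray*d[...,None]+c['position'], ray, c['position']
def mask(p,name):
    h=cv2.cvtColor(p,cv2.COLOR_RGB2HSV);H,S,V=[h[...,i].astype(int) for i in range(3)]
    rng=dict(orange=(6,16),yellow=(20,32),green=(45,90),red=(0,4))[name]
    return (H>=rng[0])&(H<=rng[1])&(S>150)&(V>70)
def plane(ray,pos,uv,z):
    q=ray[int(round(uv[1])),int(round(uv[0]))]; return pos+q*(z-pos[2])/q[2]
E
python3 - <<'E'
from h import *
for n in("top","scene"):
    p,d=load(n);P,ray,pos=pts(n,d)
    for c in("orange","red","yellow","green"):
        m=mask(p,c).astype(np.uint8)
        k,l,st,ce=cv2.connectedComponentsWithStats(m)
        for i in range(1,k):
            if st[i,4]>12:
                q=P[l==i]; print(n,c,st[i],ce[i].round(1),np.median(q,0).round(1),np.percentile(q,[5,95],axis=0).round(0).tolist())
# tray: points of height 5..40 near
p,d=load("top");P,ray,pos=pts("top",d)
sub=P[150:255,215:430].reshape(-1,3)
print(np.histogram(sub[:,2],bins=np.arange(-10,110,5)))
m=(P[...,2]>6)&(P[...,2]<30);m[:150]=0;m[260:]=0;m[:,:210]=0;m[:,440:]=0
m=cv2.morphologyEx(m.astype(np.uint8),cv2.MORPH_OPEN,np.ones((3,3)))
q=P[m>0][:,:2].astype(np.float32); print(cv2.minAreaRect(q), cv2.boxPoints(cv2.minAreaRect(q)))
m=(P[...,2]>70)&(P[...,2]<90);m[:180]=0;m[250:]=0;m[:,:360]=0;m[:,430:]=0
q=P[m][:,:2].astype(np.float32); print("cup",len(q),cv2.minEnclosingCircle(q),P[m][:,2].mean())
E
```

```text
top orange [256 178  10  37 178] [260.5 195.3] [543.6 139.2  77.1] [[501.0, 130.0, 74.0], [584.0, 149.0, 80.0]]
top red [230  95  24  28 243] [241.1 114.1] [770.  184.9   6. ] [[732.0, 154.0, 2.0], [789.0, 207.0, 91.0]]
top red [290 164   5  10  44] [291.9 168.5] [616.2  52.8  21.4] [[604.0, 47.0, 19.0], [627.0, 58.0, 25.0]]
scene orange [252 176  19  26 175] [261.2 188.4] [546.2 137.8  76. ] [[507.0, 128.0, 69.0], [586.0, 148.0, 79.0]]
scene orange [196 321   9  12  19] [200.4 327.3] [ 784.1 -189.8   74.5] [[777.0, -201.0, 72.0], [787.0, -178.0, 78.0]]
scene orange [176 327  20   9  42] [185.6 332.7] [ 777.4 -223.2   74.4] [[756.0, -233.0, 72.0], [786.0, -208.0, 77.0]]
scene red [316 221  30  27 162] [330.9 236.8] [765.4 194.7  87.7] [[736.0, 152.0, 4.0], [804.0, 221.0, 92.0]]
scene red [247 230   9  10  57] [251.  234.6] [620.3  52.6  20.5] [[606.0, 45.0, 16.0], [634.0, 59.0, 26.0]]
scene yellow [226 238   9  12  65] [230.  243.8] [611.   -6.9  19.9] [[595.0, -15.0, 16.0], [624.0, 0.0, 23.0]]
scene green [205 248   8  10  55] [208.3 252.7] [602.  -66.3  20.7] [[590.0, -73.0, 17.0], [614.0, -59.0, 24.0]]
(array([  53, 5222, 5274, 1414, 6631,  920,  957,  560,  590,   77,   40,
         32,   39,   36,   39,   33,   68,  257,   53,   53,  126,   12,
          0]), array([-10,  -5,   0,   5,  10,  15,  20,  25,  30,  35,  40,  45,  50,
        55,  60,  65,  70,  75,  80,  85,  90,  95, 100, 105]))
((526.7714233398438, -28.214263916015625), (519.8152465820312, 181.17312622070312), 81.04995727539062) [[ 396.85315 -270.8645 ]
 [ 575.8203  -299.05017]
 [ 656.6897   214.43597]
 [ 477.72253  242.62164]]
cup 166 ((487.0057373046875, -198.46627807617188), 36.084930419921875) 80.6761147341336
```

```bash
cat >> h.py <<'E'
T0=np.array([516.4,-26.6]); yaw=np.deg2rad(81.15)
ey=np.array([np.cos(yaw),np.sin(yaw)]); ex=np.array([ey[1],-ey[0]])
def tw(x,y): return T0+ex*x+ey*y
def wt(w): w=np.array(w)[:2]-T0; return np.array([w@ex,w@ey])
def tool(goal=None):
    s=r.sense();M=R.from_euler('xyz',s['tcp_rot']).as_matrix();e=s['eef_pos']
    print("t",s['clock'].__round__(2),"tcp",e.round(1),"tray",wt(e).round(1),"F",s['contact_force'].round(1),"op",round(s['opening'],2))
    print("toolaxes\n",M.round(3))
    az=np.degrees(np.arctan2(M[1,2],M[0,2])); ay=np.degrees(np.arctan2(M[1,1],M[0,1])); print("azim y,z",ay.round(2),az.round(2),"tilt",np.degrees(np.arccos(-M[2,0])).round(2))
    if goal is not None:
        g=np.array([*tw(goal[0],goal[1]),goal[2]]); print("goal",g.round(1),"shift cm in tool",(M.T@(g-e)/10).round(2))
    return M
E
python3 - <<'E'
from h import *
tool((15,218,180))
for n,w in dict(stop=(544,139),cup=(487,-198.5),red=(620,52.6),yel=(611,-6.9),gr=(602,-66.3)).items(): print(n,wt(w).round(1))
E
```

```text
t 0.1 tcp [224.6 582.8 202.9] tray [-382.1  557.2] F [-0.5 -0.4 -0.3] op 1.0
toolaxes
 [[-0.    -0.933  0.36 ]
 [-0.001  0.36   0.933]
 [-1.     0.    -0.001]]
azim y,z 158.92 68.92 tilt 0.07
goal [564.8 186.5 180. ] shift cm in tool [  2.32 -45.99 -24.74]
stop [  1.8 167.9]
cup [  -2.6 -174.4]
red [90.2 94.2]
yel [90.4 34. ]
gr [ 90.7 -26.1]
```

jog_arm(series=[[0,0,0,0.1,-1.6,-0.9,0],[0,0,0,0.1,-3.0,-1.6,0],[0,0,0,0.2,-3.4,-1.85,0],[0,0,0,0.2,-3.4,-1.85,0],[0,0,0,0.2,-3.4,-1.85,0],[0,0,0,0.2,-3.4,-1.85,0],[0,0,0,0.2,-3.4,-1.85,0],[0,0,0,0.2,-3.4,-1.85,0],[0,0,0,0.2,-3.4,-1.85,0],[0,0,0,0.2,-3.4,-1.85,0],[0,0,0,0.2,-3.4,-1.85,0],[0,0,0,0.2,-3.4,-1.85,0],[0,0,0,0.1,-3.4,-1.85,0],[0,0,0,0,-2.6,-1.3,0],[0,0,0,0,-1.4,-0.6,0],[0,0,0,0,0,0,0]], force=40)

```text
clock: 1.7
eef_pos: [565.8, 185.1, 180.4]
tcp_rot: [-3.126, 1.57, -1.925]
contact_force: [0.4, 1.5, 1.0]
opening: 0.004
```

jog_arm(series=[[5.77,0,0,0,0,0,0],[8,0,0,0,0,0,0],[8,0,0,0,0,0,0],[8,0,0,0,0,0,0],[8,0,0,0,0,0,0],[8,0,0,0,0,0,0],[8,0,0,0,0,0,0],[8,0,0,0,0,0,0],[8,0,0,0,0,0,0],[8,0,0,0,0,0,0],[0,0,0,0,0,0,0],[0,0,0,0,0,0,0]])

```text
clock: 2.9
eef_pos: [564.2, 187.5, 180.5]
tcp_rot: [-3.063, 1.57, 3.071]
contact_force: [-0.1, -0.1, 0.7]
opening: 0.001
```

```bash
python3 - <<'E'
from h import *
tool((15,218,45))
E
```

```text
t 2.9 tcp [564.2 187.5 180.5] tray [ 14.3 218.9] F [-0.1 -0.1  0.7] op 0.0
toolaxes
 [[-0.     0.149  0.989]
 [ 0.     0.989 -0.149]
 [-1.    -0.    -0.   ]]
azim y,z 81.44 -8.56 tilt 0.03
goal [564.8 186.5  45. ] shift cm in tool [13.55 -0.09  0.07]
```

jog_arm(series=[[0,0,0,1,0,0,0],[0,0,0,2,0,0,0],[0,0,0,2.5,0,0,0],[0,0,0,2.5,0,0,0],[0,0,0,2.5,0,0,0],[0,0,0,2,0,0,0],[0,0,0,0.5,0,0,0],[0,0,0,0,-1,0,0],[0,0,0,0,-1,0,0],[0,0,0,0,-0.5,0,0],[0,0,0,0,0,0,0]])

```text
clock: 4.0
eef_pos: [561.5, 161.2, 51.6]
tcp_rot: [0.368, 1.57, 0.213]
contact_force: [-0.1, -0.5, 0.2]
opening: -0.0
```

jog_arm(series=[[0,0,0,0,-0.5,0,0],[0,0,0,0,-0.5,0,0],[0,0,0,0,-0.5,0,0],[0,0,0,0,-0.5,0,0],[0,0,0,0,-0.5,0,0],[0,0,0,0,-0.5,0,0]])

```text
clock: 4.6
eef_pos: [556.4, 132.1, 50.5]
tcp_rot: [-2.637, 1.571, -2.792]
contact_force: [-1.2, 0.5, 0.3]
opening: -0.002
```

```bash
cat >> h.py <<'E'
def meas(tag):
    p,d=snap("top",tag);P,ray,pos=pts("top",d)
    m=mask(p,"orange");m[:150]=0;m[260:]=0
    q=P[m]; 
    if len(q):
        t=np.array([wt(a) for a in q[(q[:,2]>70)&(q[:,2]<84)]]); print("stop tray top",len(t),np.median(t,0).round(1),t[:,1].min().round(1),t[:,1].max().round(1))
    p2,d2=snap("scene",tag);P,ray,pos=pts("scene",d2)
    m=mask(p2,"orange");m[300:]=0
    q=P[m]
    if len(q):
        t=np.array([wt(a) for a in q[(q[:,2]>70)&(q[:,2]<84)]]); print("stop tray scene",len(t),np.median(t,0).round(1) if len(t) else 0)
E
python3 - <<'E'
from h import *
tool((15,-3,50)); meas("a")
E
```

```text
t 4.6 tcp [556.4 132.1  50.5] tray [ 15.1 162.9] F [-1.2  0.5  0.3] op -0.0
toolaxes
 [[-0.     0.154  0.988]
 [-0.     0.988 -0.154]
 [-1.    -0.    -0.   ]]
azim y,z 81.15 -8.85 tilt 0.01
goal [530.8 -31.9  50. ] shift cm in tool [ 5.000e-02 -1.659e+01 -1.000e-02]
stop tray scene 64 [ 30.2 164.5]
```

View pics/scene_a.png

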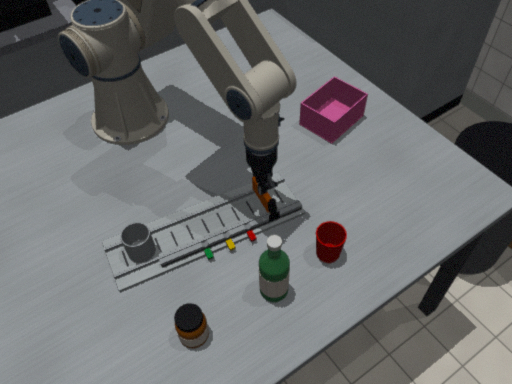

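```bash
python3 - <<'E'
from h import *
a=cv2.imread("pics/scene_a.png")[150:230,215:315]; b=cv2.imread("pics/top_a.png")[150:240,220:320]
cv2.imwrite("pics/za.png",np.hstack([cv2.resize(a,(400,400),interpolation=2),cv2.resize(b,(400,400),interpolation=2)]))
p,d=r.grab_frame("scene");P,_,_=pts("scene",d)
m=mask(p,"orange");m[300:]=0
for q,(v,u) in list(zip(P[m],np.argwhere(m)))[::6]: print(u,v,wt(q).round(0),q[2].round(0))
E
```

```text
253 177 [-40. 165.] 76.0
253 179 [-33. 161.] 78.0
254 181 [-30. 163.] 71.0
256 183 [-17. 162.] 77.0
265 194 [ 26. 167.] 76.0
265 195 [ 29. 166.] 75.0
264 196 [ 31. 162.] 76.0
264 197 [ 36. 160.] 79.0
270 197 [ 40. 175.] 75.0
270 198 [ 46. 172.] 78.0
267 200 [ 47. 163.] 77.0
```

View pics/za.png

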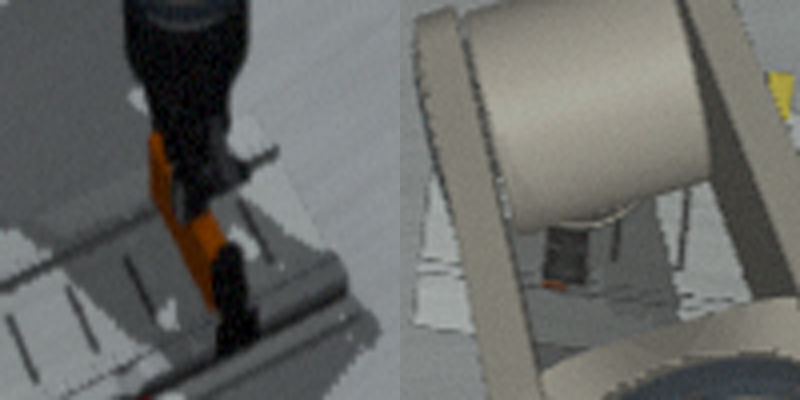

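```bash
python3 - <<'E'
from h import *
def proj(n,w):
    c=r.get_calibration(n);M=R.from_euler('xyz',c['rotation']).as_matrix();q=M.T@(np.array(w)-c['position']);u=c['mtx']@q;return (u[:2]/u[2]).round(1)
for w in ([556.4,132.1,50.5],[556.4,132.1,90]): print(proj("scene",w),proj("top",w))
for x in(-47,47):
  for z in (27,77): print(x,z,proj("scene",[*tw(x,156),z]))
p,d=r.grab_frame("scene");P,_,_=pts("scene",d)
for v in range(170,204,2):
  print(v,[f"{u}:{wt(P[v,u]).round(0)}{P[v,u,2]:.0f}" for u in (254,258,261,264,268)])
E
```

```text
[261.7 197.6] [263.  190.8]
[261.5 188.3] [263.2 189.4]
-47 27 [249.6 187.9]
-47 77 [249.  176.2]
47 27 [264.8 212.3]
47 77 [264.7 201. ]
170 ['254:[  6. 148.]162', '258:[ 30. 148.]185', '261:[ 51. 146.]208', '264:[ 55. 151.]210', '268:[ 54. 163.]202']
172 ['254:[  8. 147.]156', '258:[ 31. 147.]180', '261:[ 35. 153.]181', '264:[ 50. 154.]196', '268:[ 53. 163.]194']
174 ['254:[  6. 147.]146', '258:[ 35. 145.]177', '261:[ 38. 152.]177', '264:[ 52. 153.]191', '268:[ 55. 162.]189']
176 ['254:[ -4. 151.]126', '258:[ 35. 145.]170', '261:[ 36. 153.]167', '264:[ 55. 151.]187', '268:[ 58. 161.]186']
178 ['254:[-33. 164.]80', '258:[ 34. 145.]162', '261:[ 34. 153.]157', '264:[ 53. 152.]178', '268:[ 58. 160.]179']
180 ['254:[-31. 163.]75', '258:[ 28. 147.]147', '261:[ 31. 154.]146', '264:[ 34. 161.]145', '268:[ 63. 158.]178']
182 ['254:[-26. 161.]73', '258:[ 18. 152.]125', '261:[ 34. 153.]142', '264:[ 29. 163.]131', '268:[ 60. 160.]166']
184 ['254:[-28. 161.]62', '258:[ 15. 153.]113', '261:[ 31. 154.]130', '264:[ 38. 159.]134', '268:[ 65. 157.]165']
186 ['254:[ 724. -175.]1066', '258:[ 15. 153.]
[... 253 characters left out ...]
'264:[ 51. 152.]129', '268:[-29. 204.]10']
192 ['254:[-37. 164.]15', '258:[ -2. 160.]57', '261:[ 24. 157.]88', '264:[ 30. 163.]92', '268:[-22. 201.]10']
194 ['254:[-32. 162.]12', '258:[ -4. 161.]45', '261:[ 25. 157.]80', '264:[ 25. 165.]76', '268:[ 29. 175.]74']
196 ['254:[-29. 160.]8', '258:[ -3. 161.]38', '261:[ 17. 160.]61', '264:[ 32. 162.]77', '268:[ 36. 171.]77']
198 ['254:[-19. 155.]14', '258:[-13. 165.]15', '261:[ 14. 162.]48', '264:[ 34. 160.]72', '268:[ 43. 168.]78']
200 ['254:[-18. 155.]6', '258:[ -9. 163.]12', '261:[ 13. 162.]38', '264:[ 32. 161.]61', '268:[ 44. 167.]71']
202 ['254:[ -8. 150.]11', '258:[ -4. 161.]10', '261:[ 13. 162.]29', '264:[ 34. 160.]55', '268:[ 54. 162.]77']
```

The stop has not moved. Its front face is still at y≈161, so its middle is at about 169, yet the TCP reads y=163, z=50, inside the plate's footprint. I'll back off and measure where the fingertip really is.

jog_arm(series=[[0,0,0,0,1.5,0,0],[0,0,0,0,2,0,0],[0,0,0,0,2,0,0],[0,0,0,0,1,0,0],[0,0,0,0,0,0,0],[0,0,0,0,0,0,0]])

```text
clock: 5.4
eef_pos: [566.2, 196.9, 50.4]
tcp_rot: [-2.374, 1.57, -2.528]
contact_force: [1.1, -0.6, 0.6]
opening: 0.001
```

```bash
python3 - <<'E'
from h import *
tool(); meas("b")
p,d=r.grab_frame("scene");P,_,_=pts("scene",d); np.savez("sb.npz",p=p,d=d)
cv2.imwrite("pics/zb.png",cv2.resize(p[130:230,215:335,::-1],(720,600),interpolation=2))
E
```

```text
t 5.4 tcp [566.2 196.9  50.4] tray [ 14.8 228.5] F [ 1.1 -0.6  0.6] op 0.0
toolaxes
 [[-0.     0.153  0.988]
 [-0.     0.988 -0.153]
 [-1.    -0.    -0.   ]]
azim y,z 81.21 -8.79 tilt 0.03
stop tray top 21 [ -8.1 165.8] 162.0 173.9
stop tray scene 157 [  5.5 167. ]
```

View pics/zb.png

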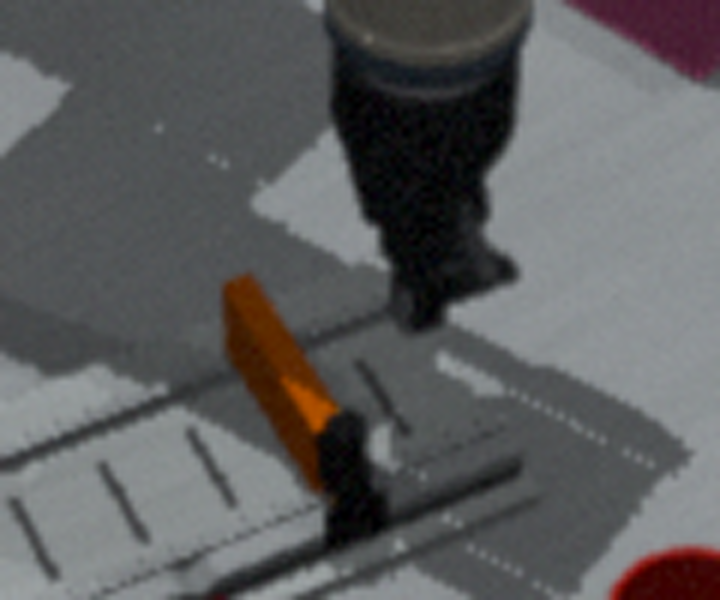

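```bash
python3 - <<'E'
from h import *
c=r.get_calibration("scene");M=R.from_euler('xyz',c['rotation']).as_matrix()
def proj(w):
    q=M.T@(np.array(w)-c['position']);u=c['mtx']@q;return (u[:2]/u[2]).round(1)
for z in (50.4,60,70,80,90,100,120): print(z,proj([566.2,196.9,z]))
P,_,_=pts("scene",np.load("sb.npz")['d'])
for v in range(166,192,2):
  print(v,[f"{u}:{wt(P[v,u]).round(0)}{P[v,u,2]:.0f}" for u in range(280,304,3)])
p=np.load("top.npz")['p']
E
```

```text
50.4 [283.3 188.8]
60 [283.4 186.6]
70 [283.5 184.2]
80 [283.6 181.8]
90 [283.7 179.4]
100 [283.8 177. ]
120 [283.9 172. ]
166 ['280:[ 24. 211.]162', '283:[ 38. 212.]175', '286:[ 44. 217.]179', '289:[ 56. 218.]190', '292:[ 56. 227.]186', '295:[ 59. 234.]185', '298:[-78. 329.]-2', '301:[-74. 336.]-2']
168 ['280:[ 23. 212.]152', '283:[ 35. 214.]164', '286:[ 42. 219.]168', '289:[ 56. 219.]182', '292:[ 59. 225.]182', '295:[ 62. 232.]182', '298:[-71. 324.]-2', '301:[-67. 332.]-1']
170 ['280:[ 23. 212.]145', '283:[ 31. 216.]151', '286:[ 43. 218.]162', '289:[ 48. 224.]165', '292:[ 63. 224.]179', '295:[ 64. 232.]176', '298:[-62. 319.]1', '301:[-59. 328.]-0']
172 ['280:[ 14. 217.]125', '283:[ 35. 214.]148', '286:[ 33. 224.]141', '289:[ 27. 236.]129', '292:[ 62. 224.]171', '295:[ 67. 230.]174', '298:[-54. 314.]4', '301:[-54. 325.]-2']
174 ['280:[ 13. 218.]116', '283:[ 29. 218.]132', '286:[ 31. 226.]130', '289:[ 59. 218.]164', '292:[ 63. 224.]164', '295:[ 71. 228.]171', '298:[ 76. 233.]174', '301:[-45. 320.]0']
176 ['280:[ 15. 217.]110', '283:[ 33. 216.]129', '286:[ 37. 222.]131', '289:[ 62. 21
[... 603 characters left out ...]
'301:[-19. 305.]0']
184 ['280:[-31. 243.]14', '283:[ 25. 221.]85', '286:[ 31. 227.]90', '289:[-27. 270.]2', '292:[-26. 280.]-2', '295:[-22. 287.]-1', '298:[-20. 296.]-5', '301:[-14. 302.]-1']
186 ['280:[-27. 241.]10', '283:[-23. 249.]9', '286:[-15. 254.]15', '289:[-25. 269.]-4', '292:[-17. 275.]1', '295:[-14. 283.]0', '298:[-11. 291.]-1', '301:[ -9. 300.]-3']
188 ['280:[-18. 236.]13', '283:[-14. 244.]14', '286:[-13. 253.]9', '289:[-13. 262.]4', '292:[-13. 272.]-1', '295:[-11. 281.]-4', '298:[ -3. 287.]1', '301:[  2. 293.]2']
190 ['280:[-14. 234.]10', '283:[ -7. 240.]14', '286:[ -3. 248.]14', '289:[ -4. 258.]7', '292:[ -5. 268.]0', '295:[ -2. 276.]-1', '298:[  4. 283.]2', '301:[  4. 292.]-3']
```

The fingertip's lower edge appears at px (284,185), which is z≈80, while the reported TCP z is 50. The tip really sits about 28 mm higher than reported and skimmed over the 77.5 mm plate top. I'll descend by 2.7 cm (safe even if the report is right), then look again.

jog_arm(series=[[0,0,0,0.7,0,0,0],[0,0,0,1,0,0,0],[0,0,0,1,0,0,0],[0,0,0,0,0,0,0],[0,0,0,0,0,0,0]])

```text
clock: 6.05
eef_pos: [566.1, 196.5, 22.9]
tcp_rot: [-2.653, 1.57, -2.807]
contact_force: [0.4, -0.1, 0.5]
opening: 0.0
```

```bash
python3 - <<'E'
from h import *
tool()
p,d=snap("scene","c");P,_,_=pts("scene",d)
cv2.imwrite("pics/zc.png",cv2.resize(p[130:230,215:335,::-1],(720,600),interpolation=2))
for v in range(180,200,2):
  print(v,[f"{u}:{wt(P[v,u]).round(0)}{P[v,u,2]:.0f}" for u in range(277,292,3)])
E
```

```text
t 6.05 tcp [566.1 196.5  22.9] tray [ 14.8 228.1] F [ 0.4 -0.1  0.5] op 0.0
toolaxes
 [[-0.001  0.154  0.988]
 [-0.     0.988 -0.154]
 [-1.    -0.001 -0.001]]
azim y,z 81.15 -8.85 tilt 0.07
180 ['277:[-42. 239.]21', '280:[ 15. 218.]93', '283:[ 35. 215.]116', '286:[ 29. 227.]104', '289:[ 32. 234.]103']
182 ['277:[-41. 239.]13', '280:[ 13. 219.]82', '283:[ 30. 218.]101', '286:[ 37. 223.]107', '289:[ 64. 216.]140']
184 ['277:[-36. 236.]12', '280:[ 14. 218.]75', '283:[ 33. 216.]98', '286:[ 48. 217.]113', '289:[ 63. 217.]129']
186 ['277:[-26. 231.]17', '280:[ 17. 217.]71', '283:[ 23. 222.]75', '286:[ 47. 218.]104', '289:[ 63. 217.]121']
188 ['277:[-21. 228.]14', '280:[ 15. 218.]59', '283:[ 24. 222.]67', '286:[ 49. 217.]98', '289:[-16. 265.]-1']
190 ['277:[-18. 227.]9', '280:[-16. 235.]7', '283:[ 22. 223.]57', '286:[ 29. 229.]61', '289:[ -1. 256.]12']
192 ['277:[-10. 223.]11', '280:[ -5. 230.]13', '283:[ 25. 222.]52', '286:[ -1. 246.]9', '289:[  4. 253.]10']
194 ['277:[ -6. 220.]9', '280:[ -2. 228.]9', '283:[  2. 235.]9', '286:[  7. 242.]11', '289:[ 12. 249.]12']
196 ['277:[  2. 217.]11', '280:[  3. 225.]7', '283:[  8. 232.]8', '286:[ 15. 238.]13', '289:[ 19. 245.]13']
198 ['277:[  9. 213.]12', '280:[ 12. 221.]11', '283:[ 15. 229.]9', '286:[ 18. 236.]9', '289:[ 23. 243.]10']
```

View pics/zc.png

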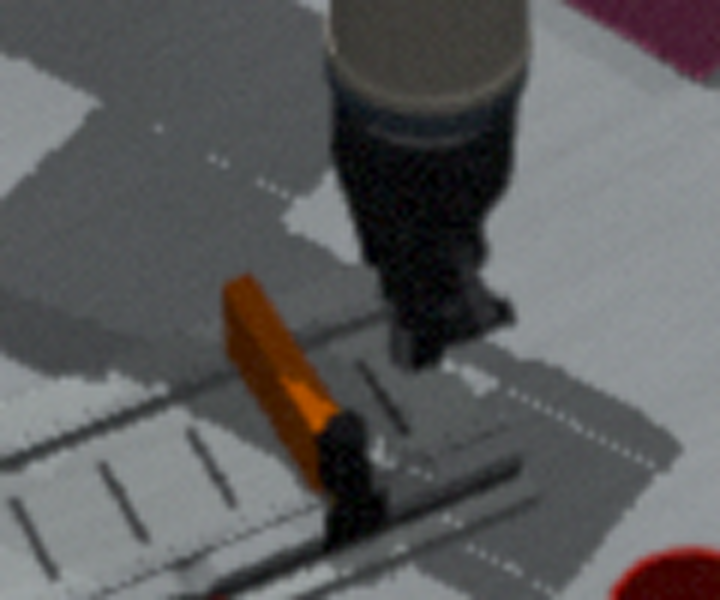

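The tip is now at true z≈51, seen at px (284,192). The stop plate hasn't moved and its middle is still at y≈168. I'll shift towards -x to keep the knuckles clear of the plunger knob, then push.

jog_arm(series=[[0,0,0,0,-0.5,-1,0],[0,0,0,0,-1,-1.5,0],[0,0,0,0,-1,-0.5,0],[0,0,0,0,-0.7,0,0],[0,0,0,0,-0.4,0,0],[0,0,0,0,-0.4,0,0],[0,0,0,0,-0.4,0,0],[0,0,0,0,-0.4,0,0],[0,0,0,0,-0.4,0,0],[0,0,0,0,-0.4,0,0],[0,0,0,0,-0.4,0,0]])

```text
clock: 7.2
eef_pos: [528.3, 142.0, 23.8]
tcp_rot: [0.406, 1.569, 0.252]
contact_force: [3.3, 2.4, 1.1]
opening: 0.003
```

```bash
python3 - <<'E'
from h import *
tool(); meas("d")
p=cv2.imread("pics/scene_d.png");cv2.imwrite("pics/zd.png",cv2.resize(p[130:230,215:335],(720,600),interpolation=2))
E
```

```text
t 7.2 tcp [528.3 142.   23.8] tray [-14.1 168.4] F [3.3 2.4 1.1] op 0.0
toolaxes
 [[ 0.001  0.154  0.988]
 [ 0.     0.988 -0.154]
 [-1.     0.001  0.001]]
azim y,z 81.16 -8.84 tilt 0.08
stop tray scene 151 [  5.1 148.1]
```

View pics/zd.png

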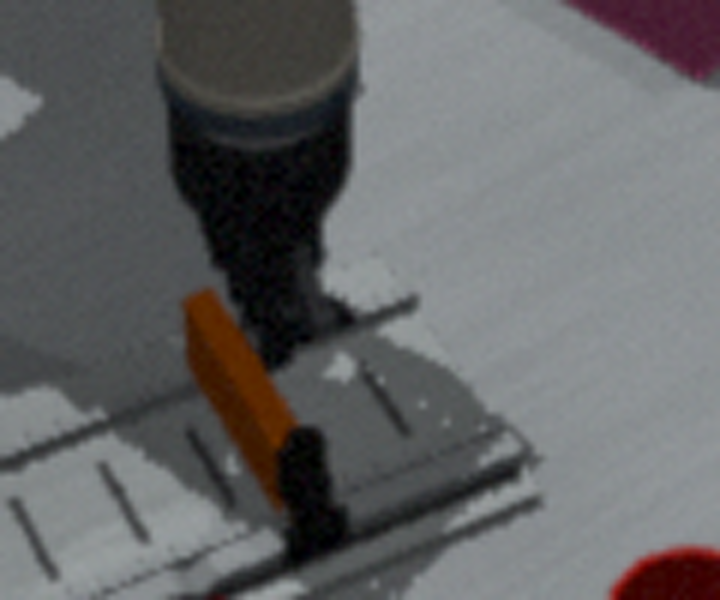

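The stop moved 20 mm with the finger, and its middle trails the TCP by about 20 mm in y. I'll continue to green.

jog_arm(series=[[0,0,0,0,-0.5,0,0],[0,0,0,0,-0.6,0,0],[0,0,0,0,-0.6,0,0],[0,0,0,0,-0.6,0,0],[0,0,0,0,-0.6,0,0],[0,0,0,0,-0.6,0,0],[0,0,0,0,-0.6,0,0],[0,0,0,0,-0.6,0,0],[0,0,0,0,-0.6,0,0],[0,0,0,0,-0.6,0,0],[0,0,0,0,-0.6,0,0],[0,0,0,0,-0.6,0,0],[0,0,0,0,-0.6,0,0],[0,0,0,0,-0.6,0,0],[0,0,0,0,-0.6,0,0],[0,0,0,0,-0.6,0,0],[0,0,0,0,-0.6,0,0],[0,0,0,0,-0.6,0,0],[0,0,0,0,-0.5,0,0],[0,0,0,0,0,0,0]])

```text
clock: 9.3
eef_pos: [510.6, 30.5, 23.7]
tcp_rot: [-0.756, 1.57, -0.91]
contact_force: [0.2, -0.3, -0.5]
opening: -0.005
```

```bash
python3 - <<'E'
from h import *
tool(); meas("e")
E
```

```text
t 9.3 tcp [510.6  30.5  23.7] tray [-14.5  55.5] F [ 0.2 -0.3 -0.5] op -0.0
toolaxes
 [[ 0.     0.154  0.988]
 [-0.     0.988 -0.154]
 [-1.    -0.     0.   ]]
azim y,z 81.13 -8.87 tilt 0.04
stop tray scene 167 [ 3.9 33.7]
```

The stop is clicked in at yellow (33.7, tab at 34.0). Now on towards green.

jog_arm(series=[[0,0,0,0,-0.3,0,0],[0,0,0,0,-0.4,0,0],[0,0,0,0,-0.4,0,0],[0,0,0,0,-0.4,0,0],[0,0,0,0,-0.4,0,0],[0,0,0,0,-0.4,0,0],[0,0,0,0,-0.4,0,0],[0,0,0,0,-0.4,0,0],[0,0,0,0,-0.4,0,0],[0,0,0,0,-0.4,0,0],[0,0,0,0,-0.4,0,0],[0,0,0,0,-0.3,0,0],[0,0,0,0,-0.3,0,0],[0,0,0,0,0,0,0],[0,0,0,0,0,0,0]])

```text
clock: 10.9
eef_pos: [502.3, -17.3, 23.4]
tcp_rot: [-2.713, 1.57, -2.867]
contact_force: [-0.3, 0.0, 0.7]
opening: 0.005
```

```bash
python3 - <<'E'
from h import *
tool(); meas("f")
E
```

```text
t 10.9 tcp [502.3 -17.3  23.4] tray [-15.3   7. ] F [-0.3  0.   0.7] op 0.01
toolaxes
 [[-0.001  0.154  0.988]
 [-0.     0.988 -0.154]
 [-1.    -0.    -0.001]]
azim y,z 81.15 -8.85 tilt 0.06
stop tray scene 164 [  3.  -12.3]
```

jog_arm(series=[[0,0,0,0,-0.2,0,0],[0,0,0,0,-0.2,0,0],[0,0,0,0,-0.2,0,0],[0,0,0,0,-0.2,0,0],[0,0,0,0,-0.1,0,0],[0,0,0,0,-0.1,0,0],[0,0,0,0,0,0,0],[0,0,0,0,0,0,0]])

```text
clock: 11.8
eef_pos: [501.4, -27.0, 23.6]
tcp_rot: [-0.172, 1.571, -0.327]
contact_force: [-0.8, -0.3, 1.0]
opening: -0.002
```

```bash
python3 - <<'E'
from h import *
tool(); meas("g")
E
```

```text
t 11.8 tcp [501.4 -27.   23.6] tray [-14.7  -2.7] F [-0.8 -0.3  1. ] op -0.0
toolaxes
 [[ 0.     0.154  0.988]
 [-0.     0.988 -0.154]
 [-1.    -0.     0.   ]]
azim y,z 81.15 -8.85 tilt 0.01
stop tray scene 169 [  5.2 -25.9]
```

The stop has jumped ahead of the finger to -25.9, against a measured green tab of -26.1, so it is clicked in. I'll back off, lift and verify.

jog_arm(series=[[0,0,0,0,0.5,0,0],[0,0,0,0,1.5,0,0],[0,0,0,0,1.5,0,0],[0,0,0,-1.5,0.5,0,0],[0,0,0,-3,0,0,0],[0,0,0,-3.5,0,0,0],[0,0,0,-3.5,0,0,0],[0,0,0,-2.5,0,-1,0],[0,0,0,-1,0,-2.5,0],[0,0,0,0,0,-3.5,0],[0,0,0,0,0,-3.5,0],[0,0,0,0,0,-2,0],[0,0,0,0,0,0,0]])

```text
clock: 13.2
eef_pos: [381.5, 33.0, 173.5]
tcp_rot: [-3.113, 1.57, 3.017]
contact_force: [-0.1, 0.6, 0.0]
opening: -0.003
```

```bash
python3 - <<'E'
from h import *
tool((0,-265,170)); meas("h")
p=cv2.imread("pics/scene_h.png");cv2.imwrite("pics/zh.png",cv2.resize(p[150:300,95:295],(800,600),interpolation=2))
E
```

```text
t 13.2 tcp [381.5  33.  173.5] tray [-142.5   38.1] F [-0.1  0.6  0. ] op -0.0
toolaxes
 [[-0.001  0.152  0.988]
 [ 0.     0.988 -0.152]
 [-1.    -0.    -0.001]]
azim y,z 81.24 -8.76 tilt 0.06
goal [ 475.6 -288.4  170. ] shift cm in tool [  0.33 -30.33  14.2 ]
stop tray top 201 [ -1.5 -25.5] -32.6 -18.0
stop tray scene 180 [  4.3 -26.3]
```

View pics/zh.png

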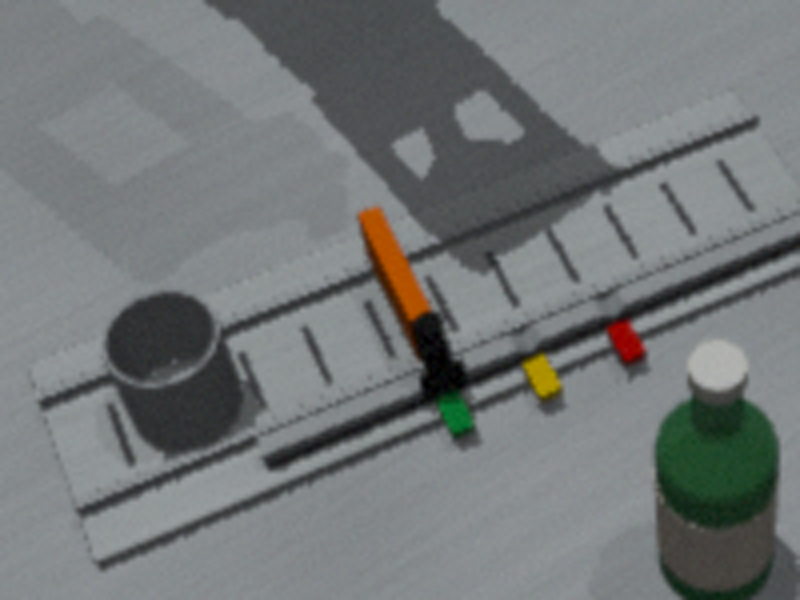

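View pics/top_h.png

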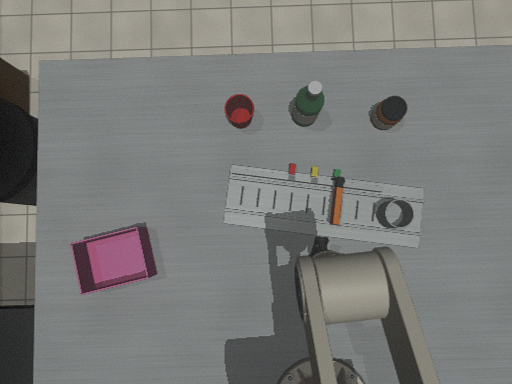

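The stop stands level with the green tab (stop block at px (430,370) in the zoom, tab at (455,412)). Both views read -25.5 and -26.3, and the cup is untouched. Next I go round behind the cup.

jog_arm(series=[[0,0,0,0,-1.3,0,0],[0,0,0,0,-2.5,0,0],[0,0,0,0,-3.5,0,0],[0,0,0,0,-3.5,0,0],[0,0,0,0,-3.5,0,0],[0,0,0,0,-3.5,0,0],[0,0,0,0,-3.5,0,0],[0,0,0,0,-3.5,0,0],[0,0,0,0,-3.5,0.7,0],[0,0,0,0,-2,2.5,0],[0,0,0,0,0,3.5,0],[0,0,0,0,0,3.5,0],[0,0,0,0,0,2.7,0],[0,0,0,0,0,1.3,0],[0,0,0,0,0,0,0],[0,0,0,0,0,0,0]])

```text
clock: 14.9
eef_pos: [477.0, -289.1, 173.0]
tcp_rot: [2.876, 1.569, 2.722]
contact_force: [-0.3, -0.4, 0.7]
opening: 0.0
```

jog_arm(series=[[0,0,0,1.5,0,0,0],[0,0,0,3,0,0,0],[0,0,0,3,0,0,0],[0,0,0,2.5,0,0,0],[0,0,0,1.5,0,0,0],[0,0,0,0,0,0,0]])

```text
clock: 15.5
eef_pos: [475.0, -288.4, 56.9]
tcp_rot: [2.781, 1.566, 2.626]
contact_force: [-0.2, 0.0, -0.3]
opening: -0.0
```

```bash
python3 - <<'E'
from h import *
tool((0,-230,16))
p,d=snap("scene","i");P,_,_=pts("scene",d)
cv2.imwrite("pics/zi.png",cv2.resize(p[150:300,80:280,::-1],(800,600),interpolation=2))
c=r.get_calibration("scene");M=R.from_euler('xyz',c['rotation']).as_matrix();e=r.sense()['eef_pos']
for dz in (0,28):
    q=M.T@(e+[0,0,dz]-c['position']);u=c['mtx']@q;print((u[:2]/u[2]).round(1))
E
```

```text
t 15.5 tcp [ 475.  -288.4   56.9] tray [  -0.6 -265. ] F [-0.2  0.  -0.3] op -0.0
toolaxes
 [[-0.004  0.154  0.988]
 [ 0.002  0.988 -0.154]
 [-1.     0.002 -0.004]]
azim y,z 81.13 -8.87 tilt 0.25
goal [ 481.  -253.9   16. ] shift cm in tool [4.09 3.49 0.07]
[101.8 254.6]
[ 98.6 248.5]
```

View pics/zi.png

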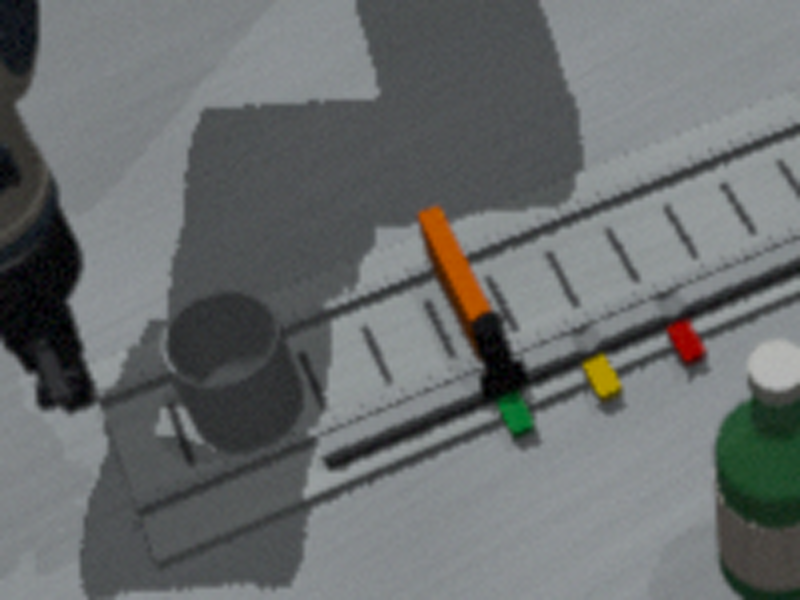

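jog_arm(series=[[0,0,0,1.1,0,0,0],[0,0,0,1.5,0,0,0],[0,0,0,1.5,0,0,0],[0,0,0,0,0.8,0.05,0],[0,0,0,0,1.2,0,0],[0,0,0,0,1,0,0],[0,0,0,0,0.5,0,0],[0,0,0,0,0.4,0,0],[0,0,0,0,0.4,0,0],[0,0,0,0,0.4,0,0],[0,0,0,0,0.4,0,0],[0,0,0,0,0.4,0,0],[0,0,0,0,0,0,0]])

```text
clock: 16.85
eef_pos: [486.6, -234.7, 17.5]
tcp_rot: [2.493, 1.57, 2.339]
contact_force: [-0.1, -0.3, -0.7]
opening: 0.005
```

```bash
cat >> h.py <<'E'
def cupm(tag):
    p,d=snap("scene",tag);P,_,_=pts("scene",d)
    m=(P[...,2]>86)&(P[...,2]<98); Q=P.reshape(-1,3)[m.ravel()]
    t=np.array([[*wt(q),q[2]] for q in Q]); k=(abs(t[:,0])<42)&(t[:,1]>-230)&(t[:,1]<-35); t=t[k]
    (c,rad)=cv2.minEnclosingCircle(t[:,:2].astype(np.float32)); print("rim pts",len(t),"ymin/max",np.percentile(t[:,1],[2,98]).round(1),"x",np.percentile(t[:,0],[2,98]).round(1),"circ",np.round(c,1),round(rad,1))
    cv2.imwrite(f"pics/z{tag}.png",cv2.resize(p[150:300,80:280,::-1],(800,600),interpolation=2))
E
python3 - <<'E'
from h import *
tool((0,-118.5,16)); cupm("j")
E
```

```text
t 16.85 tcp [ 486.6 -234.7   17.5] tray [   2.5 -210.2] F [-0.1 -0.3 -0.7] op 0.0
toolaxes
 [[-0.     0.154  0.988]
 [ 0.     0.988 -0.154]
 [-1.     0.    -0.   ]]
azim y,z 81.16 -8.84 tilt 0.02
goal [ 498.2 -143.7   16. ] shift cm in tool [ 0.15  9.17 -0.25]
rim pts 159 ymin/max [-201.9 -125.9] x [-32.3  38.5] circ [   5.2 -172.5] 48.2
```

View pics/zj.png

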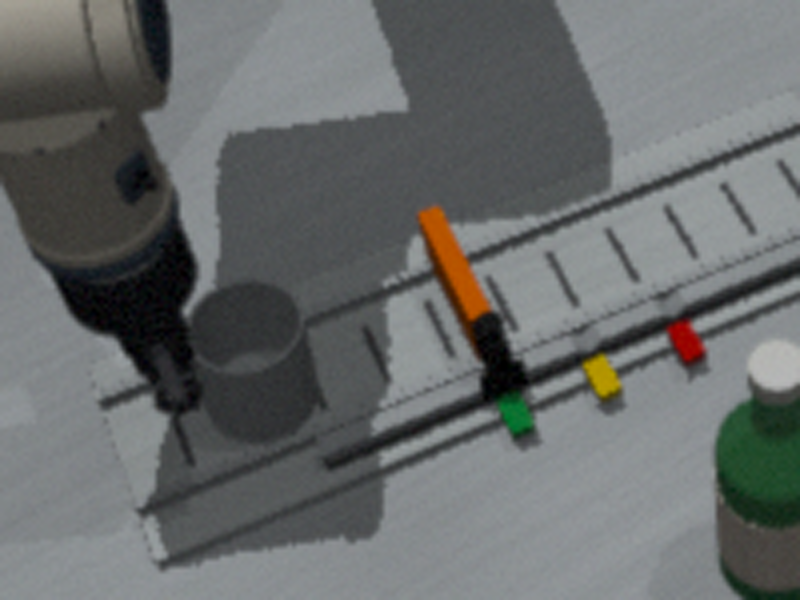

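The finger is low on the cup (px (128,248)); the cup has slid about 11 mm and is still upright. I'll keep pushing.

jog_arm(series=[[0,0,0,0,0.4,-0.1,0],[0,0,0,0,0.5,-0.1,0],[0,0,0,0,0.5,0,0],[0,0,0,0,0.5,0,0],[0,0,0,0,0.5,0,0],[0,0,0,0,0.5,0,0],[0,0,0,0,0.5,0,0],[0,0,0,0,0.5,0,0],[0,0,0,0,0.5,0,0],[0,0,0,0,0.5,0,0],[0,0,0,0,0.5,0,0],[0,0,0,0,0.5,0,0],[0,0,0,0,0.5,0,0],[0,0,0,0,0.4,0,0],[0,0,0,0,0.4,0,0],[0,0,0,0,0.3,0,0],[0,0,0,0,0.3,0,0],[0,0,0,0,0.2,0,0],[0,0,0,0,0,0,0],[0,0,0,0,0,0,0]])

```text
clock: 18.9
eef_pos: [497.0, -155.8, 17.6]
tcp_rot: [2.059, 1.571, 1.904]
contact_force: [-0.2, -1.7, 0.0]
opening: -0.002
```

```bash
python3 - <<'E'
from h import *
tool((0,-118.5,16)); cupm("k"); meas("k")
E
```

```text
t 18.9 tcp [ 497.  -155.8   17.6] tray [   0.7 -130.6] F [-0.2 -1.7  0. ] op -0.0
toolaxes
 [[-0.     0.154  0.988]
 [ 0.     0.988 -0.154]
 [-1.     0.    -0.   ]]
azim y,z 81.16 -8.84 tilt 0.0
goal [ 498.2 -143.7   16. ] shift cm in tool [ 0.16  1.21 -0.07]
rim pts 169 ymin/max [-141.8  -47.3] x [-31.8  39.1] circ [  9.8 -95.3] 53.5
stop tray top 131 [ 17.  -24.3] -32.8 -18.2
stop tray scene 177 [  3.5 -26.2]
```

View pics/zk.png

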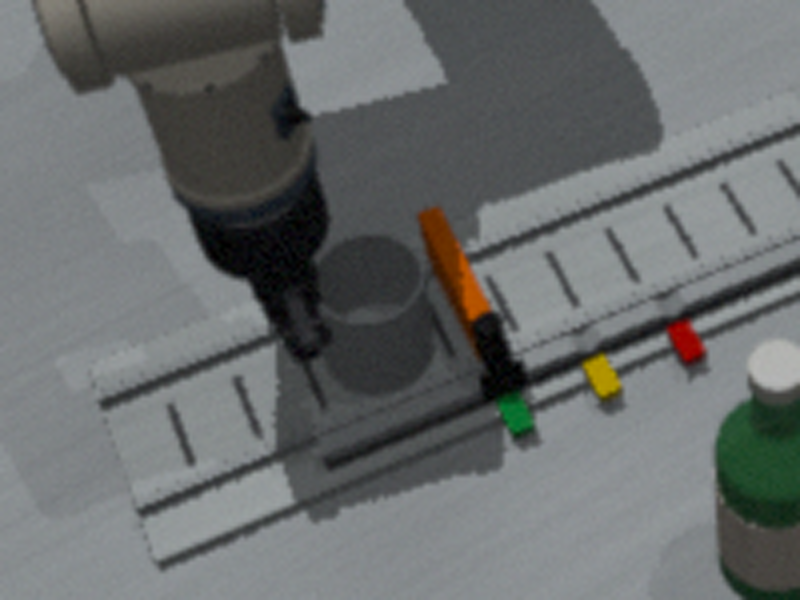

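The cup's far rim is at y≈-47 and the stop face at -34, leaving about 13 mm. That matches the TCP arithmetic (12–14 mm). I'll move 11 mm slowly, then re-measure.

jog_arm(series=[[0,0,0,0,0.2,0,0],[0,0,0,0,0.2,0,0],[0,0,0,0,0.2,0,0],[0,0,0,0,0.2,0,0],[0,0,0,0,0.2,0,0],[0,0,0,0,0.1,0,0],[0,0,0,0,0,0,0],[0,0,0,0,0,0,0]])

```text
clock: 19.85
eef_pos: [498.6, -144.7, 17.5]
tcp_rot: [2.537, 1.571, 2.382]
contact_force: [-0.5, -1.0, -0.5]
opening: 0.001
```

```bash
python3 - <<'E'
from h import *
tool(); cupm("l"); meas("l")
E
```

```text
t 19.85 tcp [ 498.6 -144.7   17.5] tray [   0.6 -119.5] F [-0.5 -1.  -0.5] op 0.0
toolaxes
 [[-0.     0.154  0.988]
 [ 0.     0.988 -0.154]
 [-1.     0.    -0.   ]]
azim y,z 81.16 -8.84 tilt 0.01
rim pts 155 ymin/max [-130.4  -36. ] x [-32.8  38.1] circ [  9.1 -84.3] 51.7
stop tray top 75 [  1.9 -25.5] -32.1 -18.2
stop tray scene 174 [  6.8 -25.7]
```

View pics/zl.png

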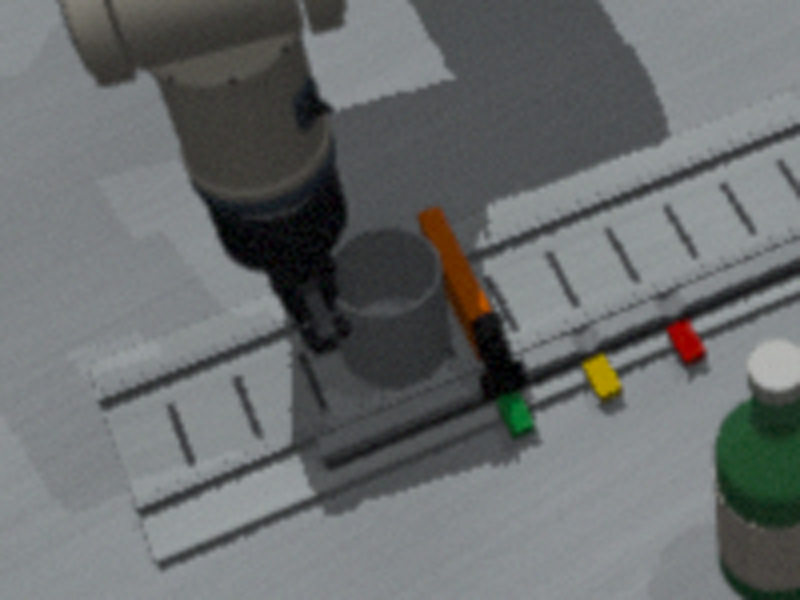

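jog_arm(series=[[0,0,0,0,0.1,0,0],[0,0,0,0,0.1,0,0],[0,0,0,0,0,0,0],[0,0,0,0,0,0,0]])

```text
clock: 20.4
eef_pos: [499.0, -142.9, 17.6]
tcp_rot: [-1.36, 1.571, -1.514]
contact_force: [1.1, -2.4, 0.7]
opening: 0.001
```

```bash
python3 - <<'E'
from h import *
tool(); cupm("m"); meas("m")
E
```

```text
t 20.4 tcp [ 499.  -142.9   17.6] tray [   0.7 -117.6] F [ 1.1 -2.4  0.7] op 0.0
toolaxes
 [[ 0.     0.154  0.988]
 [-0.     0.988 -0.154]
 [-1.    -0.     0.   ]]
azim y,z 81.16 -8.84 tilt 0.01
rim pts 142 ymin/max [-128.9  -36.4] x [-32.2  39. ] circ [  6.4 -85.3] 52.1
stop tray top 71 [ -7.7 -25.3] -32.1 -17.8
stop tray scene 167 [  8.5 -25.4]
```

The force has risen to 2.4 N, so the cup has met the stop, and the stop is still at -25.4. I'll back off and check without the arm in view.

jog_arm(series=[[0,0,0,0,-0.5,0,0],[0,0,0,0,-1.5,0,0],[0,0,0,0,-3,0,0],[0,0,0,0,-3,0,0],[0,0,0,-2,-2,0,0],[0,0,0,-3,-2,0,0],[0,0,0,-3,-3,0,0],[0,0,0,-3,-3,0,0],[0,0,0,-2,-2,0,0],[0,0,0,0,0,0,0],[0,0,0,0,0,0,0]])

```text
clock: 21.65
eef_pos: [467.6, -341.0, 147.3]
tcp_rot: [1.513, 1.57, 1.357]
contact_force: [1.1, 0.5, 0.2]
opening: -0.004
```

```bash
python3 - <<'E'
from h import *
tool(); cupm("n"); meas("n")
p,d=r.grab_frame("top");P,_,_=pts("top",d)
W=P.reshape(-1,3);t=np.array([wt(w) for w in W]);k=(abs(t[:,0])<45)&(t[:,1]>-125)&(t[:,1]<-34.5)&(W[:,2]>87)&(W[:,2]<97)
print("top rim",k.sum(),cv2.minEnclosingCircle(t[k].astype(np.float32)))
g,gd=snap("scene","n2");Q,_,_=pts("scene",gd);m=mask(g,"green");m[:235]=0;m[262:]=0;m[:,:195]=0;m[:,222:]=0
print("green",m.sum(),np.median([wt(a) for a in Q[m]],0))
E
```

```text
t 21.65 tcp [ 467.6 -341.   147.3] tray [ 1.000e-01 -3.182e+02] F [1.1 0.5 0.2] op -0.0
toolaxes
 [[ 0.     0.155  0.988]
 [ 0.     0.988 -0.155]
 [-1.     0.     0.   ]]
azim y,z 81.07 -8.93 tilt 0.02
rim pts 135 ymin/max [-107.5  -38.9] x [-32.8  38.9] circ [  3.  -73.8] 38.0
stop tray top 200 [ -0.1 -25.7] -32.9 -18.0
stop tray scene 183 [  5.  -26.5]
top rim 126 ((-0.9983258247375488, -71.8912582397461), 36.46711349487305)
green 48 [ 93.38706363 -26.46783511]
```

View pics/zn.png

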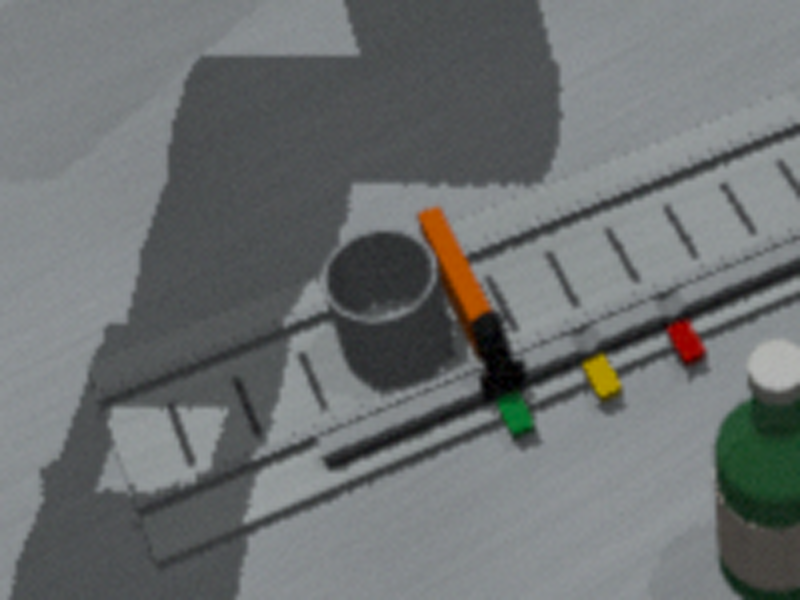

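View pics/top_n.png

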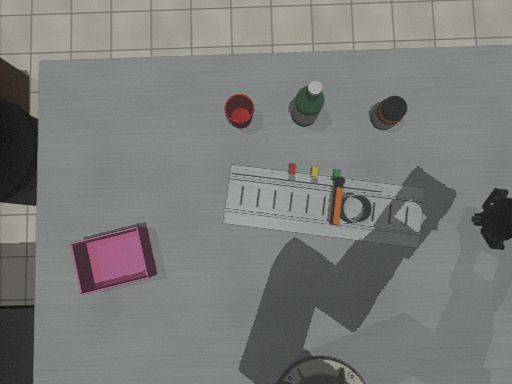

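The stop reads -25.7 and -26.5 (green tab -26.5). The cup's axis is 46.2 mm from it in the top view and about 47 mm in the scene view: within tolerance, but perhaps 2 mm short of touching. There is plenty of time, so I'll close the gap.

jog_arm(series=[[0,0,0,2,2,0,0],[0,0,0,3,3,0,0],[0,0,0,3,3,0,0],[0,0,0,3,2,0,0],[0,0,0,2,2,0,0],[0,0,0,0,2.5,0,0],[0,0,0,0,2.2,0,0],[0,0,0,0,1.5,0,0],[0,0,0,0,0.8,0,0],[0,0,0,0,0.5,0,0],[0,0,0,0,0.3,0,0],[0,0,0,0,0.1,0,0],[0,0,0,0,0.1,0,0],[0,0,0,0,0.1,0,0],[0,0,0,0,0.1,0,0],[0,0,0,0,0,0,0],[0,0,0,0,0,0,0]])

```text
clock: 23.6
eef_pos: [499.4, -142.1, 17.7]
tcp_rot: [-1.067, 1.569, -1.221]
contact_force: [-1.4, -8.4, 1.0]
opening: -0.001
```

```bash
python3 - <<'E'
from h import *
tool(); meas("o")
E
```

```text
t 23.6 tcp [ 499.4 -142.1   17.7] tray [   1.  -116.7] F [-1.4 -8.4  1. ] op -0.0
toolaxes
 [[ 0.     0.154  0.988]
 [-0.001  0.988 -0.154]
 [-1.    -0.001  0.001]]
azim y,z 81.16 -8.84 tilt 0.08
stop tray top 63 [ -7.9 -25.3] -31.0 -17.8
stop tray scene 170 [  7.6 -24.6]
```

The contact is now firm at 8.4 N, and the stop still reads -25. I'll back off and check.

jog_arm(series=[[0,0,0,0,-0.2,0,0],[0,0,0,0,-0.5,0,0],[0,0,0,0,-1.5,0,0],[0,0,0,0,-3,0,0],[0,0,0,0,-3,0,0],[0,0,0,-2,-2,0,0],[0,0,0,-3,-2,0,0],[0,0,0,-3,-3,0,0],[0,0,0,-3,-3,0,0],[0,0,0,-2,-2,0,0],[0,0,0,0,0,0,0],[0,0,0,0,0,0,0],[0,0,0,0,0,0,0]])

```text
clock: 25.0
eef_pos: [467.3, -339.5, 146.2]
tcp_rot: [2.557, 1.568, 2.402]
contact_force: [-1.3, -0.0, -0.1]
opening: 0.001
```

```bash
python3 - <<'E'
from h import *
tool(); cupm("p"); meas("p")
p,d=r.grab_frame("top");P,_,_=pts("top",d)
W=P.reshape(-1,3);t=np.array([wt(w) for w in W]);k=(abs(t[:,0])<45)&(t[:,1]>-125)&(t[:,1]<-33)&(W[:,2]>87)&(W[:,2]<97)
print("top rim",k.sum(),cv2.minEnclosingCircle(t[k].astype(np.float32)))
E
```

```text
t 25.0 tcp [ 467.3 -339.5  146.2] tray [  -0.4 -316.7] F [-1.3 -0.  -0.1] op 0.0
toolaxes
 [[-0.002  0.154  0.988]
 [ 0.002  0.988 -0.154]
 [-1.     0.001 -0.002]]
azim y,z 81.16 -8.84 tilt 0.15
rim pts 138 ymin/max [-106.8  -37.8] x [-33.6  38.7] circ [  2.4 -71.8] 37.6
stop tray top 201 [ -2.  -25.4] -32.2 -17.8
stop tray scene 178 [  5.8 -26.1]
top rim 130 ((-1.9158813953399658, -71.28192138671875), 35.9792594909668)
```

View pics/zp.png

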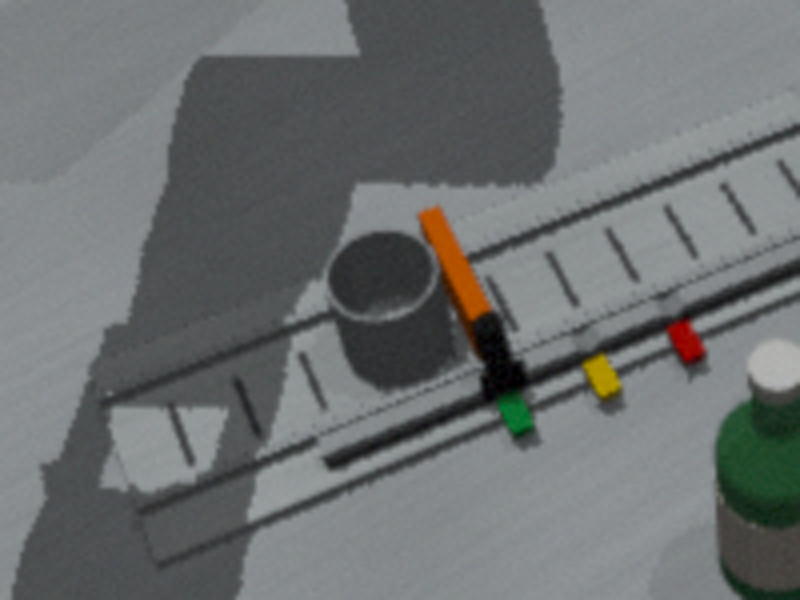

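The cup stands against the stop (px (380,300) and (460,280) in the zoom). The stop is level with the green tab, and everything is upright and still. Handing in.

```bash
python3 -c "
from rig import r
print(r.sign_off())"
```

```text
the job is handed in; nothing more can be done
None
```

I pushed the stop past red and yellow until it clicked in at green, then pushed the cup low along its lane against it. The job was handed in at about 25 s of the 64 s; no verdict was reported.

**Stop:** in the last check it reads y = -25.4 mm (top view) and -26.1 mm (scene view). The green tab measured -26.1 to -26.5 mm, and its nominal value is -25 mm. The stop is within about 1 mm of the tab and still.

**Cup:** it is upright in the lane, and its axis is about 46 mm from the stop's middle, inside the 40–51 mm limit. Exact contact would be 44 mm, so the camera leaves a gap of about 2 mm. The last push met firm contact at 8.4 N, close to the roughly 8 N that would push the stop out of its notch, but it did not pop out.

**Bystanders:** none was touched, and all looked unmoved in the pictures.

**Disagreements:**
- **Fingertip height:** the real fingertips sat about 28 mm higher than the reported TCP. My first push passed just over the stop's plate without moving it. I measured the offset in the picture and lowered the tool to correct for it.
- **First cup push:** it ended at 2.4 N, which I took for contact, but the pictures then showed the cup about 2 mm short, so I pushed again.

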